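# Scoop the rinsed couplers into a tote corner and slide them under the dryer

### The arm

A 6-joint arm with a two-finger parallel gripper is mounted at the origin on the work surface; the furniture and walls round the work are solid. World frame = base frame: x ahead of the robot, y to its left, z up, the work surface at z = 0. Lengths are in m, angles in rad, forces in N, time in s.
With the tool pointing down it reaches from about 0.425 to 0.95 m from the base axis. Payload 14.7 kg.
Tool frame: the origin (TCP) lies between the finger pads; the fingertips stand 14 mm ahead of it and the grasp point (between the pads) lies 5 mm behind it; z points along the fingers, y is the line along which they close (so a half turn about z gives the same grasp; the last joint's range is limited). The gripper opens to 85 mm and grips with 20 to 120 N. Pads are 22 mm wide; open, the fingers measure 114 mm over their backs; the gripper's body (76 mm by 85 mm) begins 54 mm behind the grasp point. The pads swing forward as they close: fully open they stand 13 mm farther back than shut.
Start: joints at [1.153, 0.48, 1.596, -0, 1.065, -0.047], TCP at [0.236, 0.606, 0.245] pointing down, gripper open.
Joint ranges: [-2.75, 2.75], [-0.82, 2.05], [0.23, 2.67], [-1.56, 4.7], [0.09, 2.69], [-2.92, 2.92]. Speed limits (rad/s): [1.89, 1.89, 2.39, 3.01, 3.01, 3.01].

### API

Orientations are given as a unit quaternion [w, x, y, z].
In Python, from rig import ctrl gives the robot as it stands.
- The arm moves only by the shell command python3 -m handwheel 'ROWS' [FORCE]. ROWS is JSON, a list of rows, each a list of 3 entries, a list of its own where there are three numbers: the opening, from 0 (shut) to 1 (fully open), then the shift along the world's x, y, z as a fraction of full scale, then the turn about the world's z as a fraction of full scale. A call has exactly 8 rows; each row is the pose to reach, as a shift and turn from the pose commanded when the call began, turning the shorter way round; what a row does not reach only later rows make up. Full scale, the value 1, is 10 cm for a shift and 180 degrees for a turn. A row lasts 1/8 s, in which the tool goes at most 62.5 mm and 10.7 degrees, less where a joint would pass 70% of its speed; a pose out of reach is approached as far as the arm can. A call with a number of a shift or a turn outside -1 to 1 is refused whole. A call with a gripper value outside its range is refused whole. The fingers move at their own pace and stop on an object; FORCE is the grip in N (left out, the last holds). Time passes only in rows, so rows that repeat a pose let the fingers close, or fill a call up. It gives the time, the measured TCP pose, the force, the opening and the grip force at its end, in the units of the state.
- ctrl.get_obs(): the state, without advancing time (a new reading comes with each control period).
- ctrl.read_camera(name): name is "scene" or "side" or "wrist"; returns a dict with "pixels" (480x640x3 uint8, blue, green, red), "intrinsics" (3x3 intrinsics, pixels), "world_from_camera" (4x4, takes a point from camera to world coordinates); the wrist camera has in their place "hand_eye" (4x4, takes a point from camera to tool coordinates, whose origin is the TCP and whose axes are the flange's). Camera axes: x right, y up, looking along -z (the intrinsics and any distortion apply to the point x, -y, -z); pixel columns grow to the right and rows downward; lengths in m; the calibration is good to about 2 mm. A picture is of the moment at which its call begins: read the wrist's pose just before it. There is no depth.
- ctrl.hand_in(): hands the job in; it is judged then, once.
Trained networks look in a picture, given as the dict that the camera call returned (one of the last four; its "shot" number tells which), for a name from the list of things; names that differ only in an ending like _2 or _b are one class to them, and where a whole thing is asked for, a point or a joint stands for the part that bears it (a point fixed in the world has none). Each returns a list of dicts, best first, with "score" (0 to 1); they miss things now and then, are a little off and sometimes report something else, mostly with a low value. They report only what shows in the picture. A call takes as long as a camera call. They do not tell look-alikes from the thing itself.
- ctrl.cut_out(picture, name): "mask" (480x640 bool, what is visible of it) and "rect" ([left, top, right, bottom] in pixels, round what is visible of it).
- ctrl.tip_of(picture, name): "uv" ([column, row] in pixels: a listed point, or the origin of a listed thing).
The state is a dict: "clock": time; "joint_pos": joint angles; "qvel": joint speeds; "effort": joint torques, N m; "ee_pos": TCP position; "tcp_rot": TCP orientation; "ft_force": force on the tool from outside, world axes, zero at the start; "moment": the same for the moment, N m; "opening": finger opening in m; "finger_force": force on a finger pad.
Only numpy, scipy, OpenCV 4.12 (cv2) and the standard library are available. Lean on these libraries where they do the work, as an engineer would, in place of code of your own. Each camera call takes 0.05 s, during which the arm holds its last target. There are 200 camera calls.

### The job

The two air couplers in the wash tote are clean and must not be touched with the gripper's fingers: take the scoop that lies in the tote, push it into one of the tote's far corners so that the walls stop both couplers and they ride on to its pan, and lift it out with both aboard. Then slide the loaded scoop under the low dryer hood until the whole pan is covered and only the handle sticks out, and leave it there flat on the bench. Leave the tray of pins, the screwdriver and the wooden block where they are.

Things in the scene. Friction and masses are not known exactly. Their poses are not given: they have to be found in the camera images.
- scoop: Aluminium hand scoop, 0.18 kg, flat in the tote's near half, lip towards the far end. Origin: underside of the pan's centre; +x to the lip, z up. Pan 116 mm long (x -58 to +58), 110 wide, bed 2.5 thick tapering to a sharp lip over the last 28 mm; back wall 26 high; cheeks 26 high, raking down from x = -10 to +46. Smooth: tipped lip-up 20 to 30 degrees, couplers slide back into it.
- scoop_grip (a point): Grip point in the handle: 103 mm behind the pan's centre, 85 mm above its underside, axes as the scoop's. The handle is a straight wooden bar along the scoop's x axis, 26 mm wide (y) and 26 mm high, from 20 mm ahead of this point to 85 mm behind it, joined to the pan's back wall by a steel neck; grip it across its width from above.
- scoop_nose (a point): Middle of the scoop's lip edge, on the underside (x = +58 mm in the scoop's frame).
- scoop_heel (a point): Middle of the lower rear edge of the scoop's pan (x = -58 mm in the scoop's frame).
- coupler_brass: Yellow-brown ribbed air quick coupler lying on its side on the tote's floor, in the left (+y) half, 62 mm long (its y axis), 24 mm thick and high, 0.09 kg; it does not roll. Origin under its centre.
- coupler_steel: The same coupler in bright steel, lying next to the other, farther towards the tote's far end. Origin under its centre.
- tote: Plain grey plastic tote, fixed to the bench, open on top, smooth inside. Inside 342 mm long (x) by 212 wide (y); floor and walls 4 mm thick, wall tops 48 mm above the bench, 7 mm outer rim. Origin: underside, centre; +x points to its far end, away from the robot. It stands on the left or the right of the bench, turned by up to 9 degrees.
- dryer: Low grey warm-air dryer, fixed to the bench on the other side from the tote, turned by up to 9 degrees: a hood 86 mm high over a tunnel open towards the robot. Origin: middle of the tunnel's mouth, at bench level; +x points inwards. Hood from x = 0 to 150 mm; tunnel 140 wide, 42 high over the bare bench; the outlet at its back, at x = 130, stops the lip, with the scoop's heel then at x = 14.
- pin_tray: Bystander: small yellow stacking tray with pins, 102 x 70 x 39 mm. Origin under its centre.
- driver: Bystander: screwdriver with grey handle lying flat, 218 x 28 mm, 30 mm high. Origin under its centre.
- packing_block: Bystander: wooden packing block, 50 x 110 x 38 mm. Origin under its centre.
Things that resemble listed ones, but are neither listed nor needed, are in the scene too. What is shaped like the coupler_brass but black or red is not meant.

How it is judged:
By the outcome, as a careful person would: the job done as asked, in the order asked, and still so for the second after the job is handed in, with the robot touching nothing.
It also fails if it takes over 54 s, if anything falls off the work surface, if the arm or the gripper's body presses on something with over 40 N, if the wrist force passes 120 N, or if a joint passes its speed limit or range.

## Working session

There is one attempt and no reset: what is moved stays moved. The work goes in short steps, Python scripts to look and compute and a shell command to move; the robot and the scene stay as the last step left them, time stands still between calls to the robot, and variables do not carry over. Pictures are saved under pics/ and viewed, at most 10 in all, crops included, and the job is handed in when it is done.

```bash
ls; mkdir -p pics; cat > h.py <<'E'
import numpy as np, cv2
from rig import ctrl
from scipy.spatial.transform import Rotation as R
def cam(n):
    o=ctrl.get_obs(); p=ctrl.read_camera(n)
    if 'world_from_camera' in p: T=np.array(p['world_from_camera'])
    else:
        q=np.array(o['tcp_rot']); W=np.eye(4); W[:3,:3]=R.from_quat(q[[1,2,3,0]]).as_matrix(); W[:3,3]=o['ee_pos']
        T=W@np.array(p['hand_eye'])
    return p,T,np.array(p['intrinsics'])
def toz(uv,T,K,z=0):
    d=np.linalg.inv(K)@np.array([uv[0],uv[1],1.]); d=T[:3,:3]@(d*[1,-1,-1])
    return T[:3,3]+d*(z-T[2,3])/d[2]
def proj(P,T,K):
    c=(np.linalg.inv(T)@np.append(P,1))[:3]*[1,-1,-1]; u=K@c; return u[:2]/u[2]
E
python3 - <<'E'
from h import *
o=ctrl.get_obs(); print({k:np.round(v,3) for k,v in o.items()})
for n in ['scene','side']:
    p,T,K=cam(n); cv2.imwrite(f'pics/{n}0.png',p['pixels']); print(n,T.round(3).tolist(),[k for k in p])
    for t,z in [('scoop',.004),('scoop_grip',.089),('scoop_nose',.004),('scoop_heel',.004),('coupler_brass',.004),('coupler_steel',.004),('tote',0),('dryer',0)]:
        for d in ctrl.tip_of(p,t)[:3]: print(t,round(d['score'],2),np.round(d['uv']),toz(d['uv'],T,K,z).round(3))
E
```

```text
pics
{'clock': np.float64(0.0), 'joint_pos': array([ 1.153,  0.481,  1.597, -0.   ,  1.065, -0.047]), 'qvel': array([ 0.   ,  0.001, -0.001, -0.   ,  0.002,  0.   ]), 'effort': array([ 2.0000e-03, -9.5063e+01, -4.3019e+01, -0.0000e+00,  1.2000e-02,
       -0.0000e+00]), 'ee_pos': array([0.235, 0.605, 0.245]), 'tcp_rot': array([-0.   ,  0.184,  0.983, -0.001]), 'ft_force': array([-0.09 ,  0.604,  0.145]), 'moment': array([0.   , 0.001, 0.003]), 'finger_force': np.float64(0.0), 'opening': np.float64(0.085)}
scene [[0.748, 0.486, -0.451, 0.007], [-0.663, 0.567, -0.489, -0.765], [0.018, 0.665, 0.746, 1.075], [0.0, 0.0, 0.0, 1.0]] ['pixels', 'intrinsics', 'world_from_camera', 'shot']
scoop 0.76 [336. 303.] [ 0.554 -0.25   0.004]
scoop 0.61 [406. 391.] [ 0.511 -0.514  0.004]
scoop_grip 0.74 [299. 302.] [ 0.451 -0.235  0.089]
scoop_nose 0.6 [355. 288.] [ 0.62  -0.249  0.004]
scoop_nose 0.27 [360. 292.] [ 0.62  -0.266  0.004]
scoop_heel 0.95 [319. 313.] [ 0.502 -0.245  0.004]
scoop_heel 0.47 [335. 303.] [ 0.552 -0.248  0.004]
coupler_brass 0.64 [365. 277.] [ 0.664 -0.241  0.004]
coupler_bras
[... 292 characters left out ...]
.397], [0.026, 0.916, 0.4, 0.737], [0.0, 0.0, 0.0, 1.0]] ['pixels', 'intrinsics', 'world_from_camera', 'shot']
scoop 0.96 [326. 283.] [ 0.563 -0.243  0.004]
scoop_grip 0.78 [294. 261.] [ 0.467 -0.237  0.089]
scoop_nose 0.69 [346. 278.] [ 0.623 -0.246  0.004]
scoop_heel 0.67 [309. 290.] [ 0.503 -0.253  0.004]
coupler_brass 0.57 [275. 228.] [0.631 0.165 0.004]
coupler_brass 0.46 [359. 270.] [ 0.683 -0.227  0.004]
coupler_brass 0.4 [324. 253.] [ 0.66  -0.082  0.004]
coupler_steel 0.51 [369. 266.] [ 0.724 -0.22   0.004]
tote 0.73 [351. 282.] [ 0.629 -0.265  0.   ]
tote 0.16 [372. 267.] [ 0.732 -0.223  0.   ]
dryer 0.82 [275. 228.] [0.633 0.17  0.   ]
dryer 0.62 [350. 287.] [ 0.609 -0.288  0.   ]
```

View pics/scene0.png

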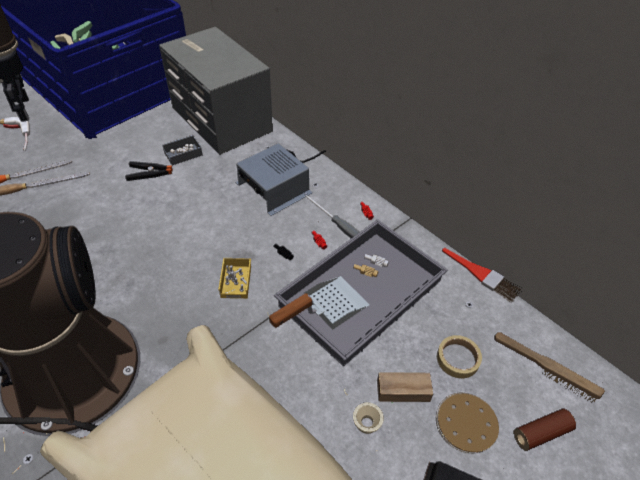

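View pics/side0.png

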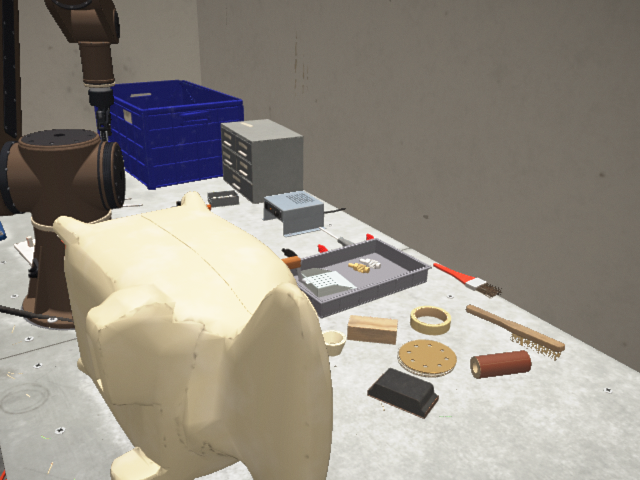

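The tote is on the right, with the scoop at about (335,300), brass coupler (367,270) and steel coupler (376,260). The dryer hood is at about (275,175), with its mouth towards the robot. 

Look-alikes for the couplers: black (284,252), red (319,240) and red (367,211), all outside the tote. The only candidates inside are the brass and steel ones. Look-alikes for the scoop: brushes at (480,270) and (550,365), and a round sieve plate at (467,420). The perforated pan in the tote is the scoop.

```bash
python3 - <<'E'
from h import *
p,T,K=cam('scene')
for n,uv,z in [('NL',(277,295),.048),('FL',(377,222),.048),('FR',(446,270),.048),('NR',(345,357),.048),('cab',(218,150),0),('cabR',(272,128),0),('cabL',(170,95),0),('cabtop',(220,72),.25),('binfront',(90,138),0),('dry mouth L',(240,175),.0),('dry mouthR',(268,210),0),('dryTopL',(238,163),.086),('dryTopR',(268,192),.086),('dryTopBR',(309,171),.086),('dryBR',(309,190),0),('drvtip',(309,196),.01),('drvend',(357,236),.015),('flap',(200,335),0.1),('flap',(200,335),0.2)]:
    print(n,toz(uv,T,K,z).round(3))
a=p['pixels'][130:370,220:470]; cv2.imwrite('pics/c1.png',cv2.resize(a,(625,600),interpolation=cv2.INTER_CUBIC))
E
```

```text
NL [ 0.442 -0.164  0.048]
FL [ 0.791 -0.152  0.048]
FR [ 0.803 -0.376  0.048]
NR [ 0.45  -0.387  0.048]
cab [0.672 0.419 0.   ]
cabR [0.871 0.398 0.   ]
cabL [0.717 0.776 0.   ]
cabtop [0.72  0.427 0.25 ]
binfront [0.396 0.73  0.   ]
dry mouth L [0.655 0.279 0.   ]
dry mouthR [0.627 0.109 0.   ]
dryTopL [0.628 0.24  0.086]
dryTopR [0.619 0.092 0.086]
dryTopBR [0.758 0.085 0.086]
dryBR [0.769 0.096 0.   ]
drvtip [0.745 0.069 0.01 ]
drvend [ 0.738 -0.134  0.015]
flap [ 0.234 -0.17   0.1  ]
flap [ 0.211 -0.231  0.2  ]
```

View pics/c1.png

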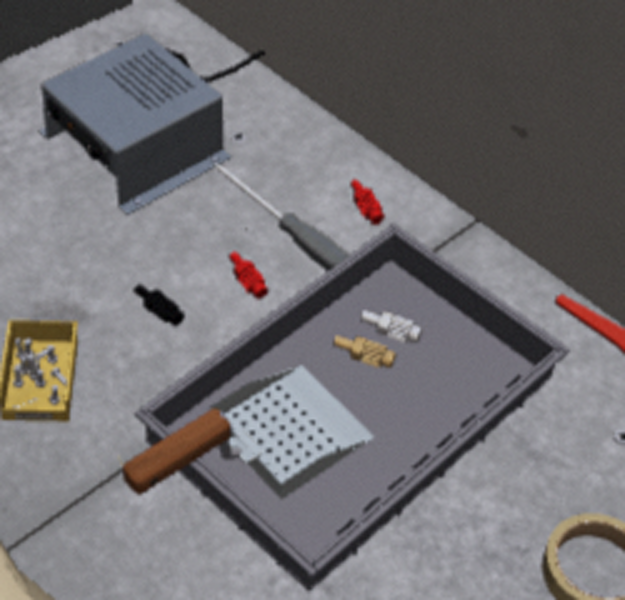

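```bash
python3 -m handwheel '[[1,[0.12,-0.12,0],0.01],[1,[0.25,-0.25,0],0.03],[1,[0.38,-0.38,0],0.05],[1,[0.5,-0.5,0],0.07],[1,[0.62,-0.62,0],0.09],[1,[0.75,-0.75,0],0.11],[1,[0.88,-0.88,0],0.12],[1,[1,-1,0],0.13]]' 60
python3 -m handwheel '[[1,[0.12,-0.12,0],0],[1,[0.25,-0.25,0],0],[1,[0.38,-0.38,0],0],[1,[0.5,-0.5,0],0],[1,[0.62,-0.62,0],0],[1,[0.75,-0.75,0],0],[1,[0.88,-0.88,0],0],[1,[1,-1,0],0]]'
python3 -m handwheel '[[1,[0,-0.12,0],0],[1,[0,-0.25,0],0],[1,[0,-0.38,0],0],[1,[0,-0.5,0],0],[1,[0,-0.62,0],0],[1,[0,-0.75,0],0],[1,[0,-0.88,0],0],[1,[0,-1,0],0]]'
python3 -m handwheel '[[1,[0,-0.12,0],0],[1,[0,-0.25,0],0],[1,[0,-0.38,0],0],[1,[0,-0.5,0],0],[1,[0,-0.62,0],0],[1,[0,-0.75,0],0],[1,[0,-0.88,0],0],[1,[0,-1,0],0]]'
python3 -m handwheel '[[1,[0,-0.12,0],0],[1,[0,-0.25,0],0],[1,[0,-0.38,0],0],[1,[0,-0.5,0],0],[1,[0,-0.62,0],0],[1,[0,-0.75,0],0],[1,[0,-0.88,0],0],[1,[0,-1,0],0]]'
```

```text
clock: 1.95
ee_pos: [0.336, 0.5054, 0.2453]
tcp_rot: [0.0, -0.019, 1.0, 0.0]
ft_force: [0.4, 0.3, 0.3]
opening: 0.0855
finger_force: 0.0
clock: 2.95
ee_pos: [0.4364, 0.4049, 0.2453]
tcp_rot: [0.0, -0.019, 1.0, 0.0]
ft_force: [0.7, 0.1, -0.4]
opening: 0.0855
finger_force: 0.0
clock: 3.95
ee_pos: [0.4355, 0.3049, 0.2453]
tcp_rot: [-0.0, -0.019, 1.0, 0.0]
ft_force: [-0.2, 0.4, -0.5]
opening: 0.0852
finger_force: 0.0
clock: 4.95
ee_pos: [0.4355, 0.205, 0.2453]
tcp_rot: [-0.0, -0.019, 1.0, -0.0]
ft_force: [0.5, -0.0, -0.0]
opening: 0.0855
finger_force: 0.0
clock: 5.95
ee_pos: [0.4355, 0.1049, 0.2453]
tcp_rot: [-0.0, -0.019, 1.0, -0.0]
ft_force: [0.1, -0.5, 0.2]
opening: 0.0848
finger_force: 0.0
```

```bash
python3 -m handwheel '[[1,[0,-0.12,0],0],[1,[0,-0.25,0],0],[1,[0,-0.38,0],0],[1,[0,-0.5,0],0],[1,[0,-0.62,0],0],[1,[0,-0.75,0],0],[1,[0,-0.88,0],0],[1,[0,-1,0],0]]'
python3 -m handwheel '[[1,[0,-0.12,0],0],[1,[0,-0.25,0],0],[1,[0,-0.38,0],0],[1,[0,-0.5,0],0],[1,[0,-0.62,0],0],[1,[0,-0.75,0],0],[1,[0,-0.88,0],0],[1,[0,-1,0],0]]'
python3 -m handwheel '[[1,[0,-0.12,0],0],[1,[0,-0.25,0],0],[1,[0,-0.38,0],0],[1,[0,-0.5,0],0],[1,[0,-0.62,0],0],[1,[0,-0.75,0],0],[1,[0,-0.88,0],0],[1,[0,-1,0],0]]'
python3 - <<'E'
from h import *
p,T,K=cam('wrist'); cv2.imwrite('pics/w1.png',p['pixels']); print(T.round(3).tolist(), ctrl.get_obs()['joint_pos'])
for t,z in [('scoop',.004),('scoop_grip',.089),('scoop_nose',.004),('scoop_heel',.004),('coupler_brass',.004),('coupler_steel',.004)]:
    for d in ctrl.tip_of(p,t)[:2]: print(t,round(d['score'],2),np.round(d['uv']),toz(d['uv'],T,K,z).round(3))
    for d in ctrl.cut_out(p,t)[:1]: print(d['rect'],d['score'])
E
```

```text
clock: 6.95
ee_pos: [0.4355, 0.005, 0.2453]
tcp_rot: [0.0, -0.019, 1.0, 0.0]
ft_force: [0.2, -0.1, -0.5]
opening: 0.0857
finger_force: 0.0
clock: 7.95
ee_pos: [0.4355, -0.095, 0.2453]
tcp_rot: [-0.0, -0.019, 1.0, -0.0]
ft_force: [0.1, 0.6, 0.4]
opening: 0.0853
finger_force: 0.0
clock: 8.95
ee_pos: [0.4355, -0.195, 0.2453]
tcp_rot: [0.0, -0.019, 1.0, -0.0]
ft_force: [-0.1, -0.2, -0.5]
opening: 0.0853
finger_force: 0.0
[[-0.037, -0.948, -0.317, 0.352], [0.999, -0.035, -0.012, -0.198], [-0.0, -0.317, 0.949, 0.373], [0.0, 0.0, 0.0, 1.0]] [-4.86055596e-01  2.39537810e-01  1.97916793e+00 -5.14153639e-04
  9.22284363e-01 -2.09403061e+00]
scoop 0.85 [258. 321.] [ 0.557 -0.251  0.004]
[197.9, 121.5, 324.9, 378.2] 0.26
scoop_grip 0.64 [256. 249.] [ 0.454 -0.24   0.089]
[197.7, 123.8, 325.0, 378.8] 0.94
scoop_nose 0.7 [259. 370.] [ 0.613 -0.251  0.004]
[196.6, 119.9, 324.4, 376.3] 0.78
scoop_heel 0.76 [262. 266.] [ 0.5   -0.246  0.004]
scoop_heel 0.7 [504. 172.] [ 0.406 -0.04   0.004]
[195.3, 121.1, 325.7, 379.8] 0.76
coupler_brass 0.88 [430. 406.] [ 0.65  -0.075  0.004]
coupler_brass 0.84 [470. 324.] [ 0.553 -0.048  0.004]
[439.1, 319.1, 512.7, 341.6] 0.97
coupler_steel 0.7 [285. 452.] [ 0.715 -0.224  0.004]
[254.8, 450.1, 309.8, 464.7] 0.61
```

View pics/w1.png

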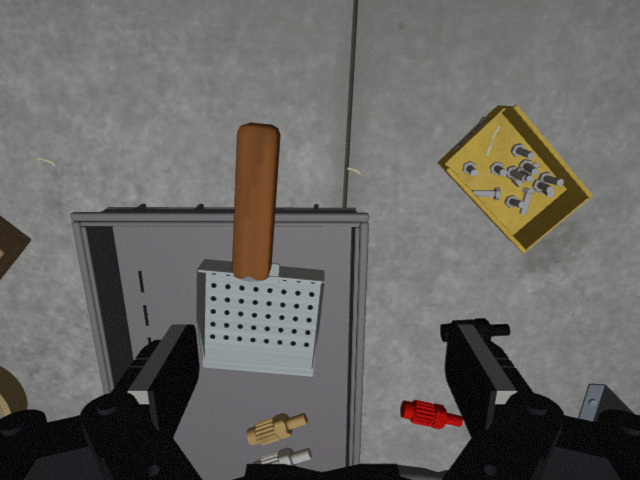

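The wrist view shows the handle from (258,125) to (252,278), lip corners at (205,370) and (313,376), and the couplers at (277,430) and (287,456). The tote's left rim is at about x=362.

```bash
python3 - <<'E'
from h import *
p,T,K=cam('wrist')
for n,uv,z in [('hend',(258,124),.098),('hfront',(253,278),.098),('lipR',(205,370),.004),('lipL',(313,376),.004),('backR',(199,263),.03),('backL',(324,270),.03),('rimNL out',(368,212),.048),('rimL far',(353,470),.048),('rimNR',(73,217),.048),('inNL',(359,225),.048),('inNR',(82,226),.048),('br1',(250,435),.016),('br2',(305,419),.016),('st1',(255,465),.016),('st2',(310,454),.016),('trayBack',(525,250),.039),('trayleft',(440,162),.039),('black',(505,329),.012)]:
    print(n,toz(uv,T,K,z).round(4))
E
```

```text
hend [ 0.3689 -0.2351  0.098 ]
hfront [ 0.4719 -0.2395  0.098 ]
lipR [ 0.6145 -0.3034  0.004 ]
lipL [ 0.6175 -0.1954  0.004 ]
backR [ 0.4894 -0.2958  0.03  ]
backL [ 0.4919 -0.1894  0.03  ]
rimNL out [ 0.4349 -0.1576  0.048 ]
rimL far [ 0.6907 -0.1538  0.048 ]
rimNR [ 0.4474 -0.3865  0.048 ]
inNL [ 0.4456 -0.1639  0.048 ]
inNR [ 0.4544 -0.3805  0.048 ]
br1 [ 0.6822 -0.2577  0.016 ]
br2 [ 0.6602 -0.2019  0.016 ]
st1 [ 0.7212 -0.253   0.016 ]
st2 [ 0.7045 -0.1956  0.016 ]
trayBack [ 0.4644 -0.0256  0.039 ]
trayleft [ 0.3956 -0.1041  0.039 ]
black [ 0.5529 -0.016   0.012 ]
```

```bash
python3 -m handwheel '[[1,[0.02,-0.06,-0.1],-0.005],[1,[0.05,-0.12,-0.2],-0.01],[1,[0.08,-0.2,-0.35],-0.015],[1,[0.1,-0.3,-0.5],-0.02],[1,[0.13,-0.38,-0.65],-0.023],[1,[0.165,-0.436,-0.8],-0.023],[1,[0.165,-0.436,-0.9],-0.023],[1,[0.165,-0.436,-1],-0.023]]' 120
python3 -m handwheel '[[1,[0,0,-0.12],0],[1,[0,0,-0.25],0],[1,[0,0,-0.4],0],[1,[0,0,-0.52],0],[1,[0,0,-0.61],0],[0,[0,0,-0.61],0],[0,[0,0,-0.61],0],[0,[0,0,-0.61],0]]' 120
python3 -m handwheel '[[0,[0,0,0],0],[0,[0,0,0],0],[0,[0,0,0],0],[0,[0,0,0],0],[0,[0,0,0],0],[0,[0,0,0],0],[0,[0,0,0],0],[0,[0,0,0],0]]' 120
```

```text
clock: 10.65
ee_pos: [0.4519, -0.2376, 0.1446]
tcp_rot: [-0.0, 0.017, 1.0, 0.0]
ft_force: [0.1, -0.6, 0.3]
opening: 0.0851
finger_force: 0.0
clock: 11.65
ee_pos: [0.4523, -0.238, 0.0847]
tcp_rot: [0.0, 0.017, 1.0, -0.0]
ft_force: [-0.2, -0.5, -0.5]
opening: 0.0324
finger_force: 0.0
clock: 12.65
ee_pos: [0.4522, -0.2379, 0.0847]
tcp_rot: [0.0, 0.017, 1.0, -0.0]
ft_force: [-0.7, 0.0, 5.5]
opening: 0.0243
finger_force: 117.4
```

```bash
python3 -m handwheel '[[0,[0,0.02,0],0.003],[0,[0.02,0.04,0],0.006],[0,[0.05,0.06,0],0.009],[0,[0.08,0.08,0],0.012],[0,[0.11,0.1,0],0.015],[0,[0.14,0.115,0],0.018],[0,[0.17,0.13,0],0.021],[0,[0.2,0.137,0],0.021]]' 120
python3 - <<'E'
from h import *
p,T,K=cam('wrist'); cv2.imwrite('pics/w2.png',p['pixels'])
for n in ('scene',):
  p,T,K=cam(n); cv2.imwrite(f'pics/s2.png',cv2.resize(p['pixels'][200:380,260:470],(700,600),interpolation=cv2.INTER_CUBIC))
E
```

```text
clock: 13.65
ee_pos: [0.4721, -0.224, 0.0847]
tcp_rot: [0.0, -0.016, 1.0, -0.0]
ft_force: [-3.5, -0.4, 10.8]
opening: 0.0245
finger_force: 117.9
```

View pics/w2.png

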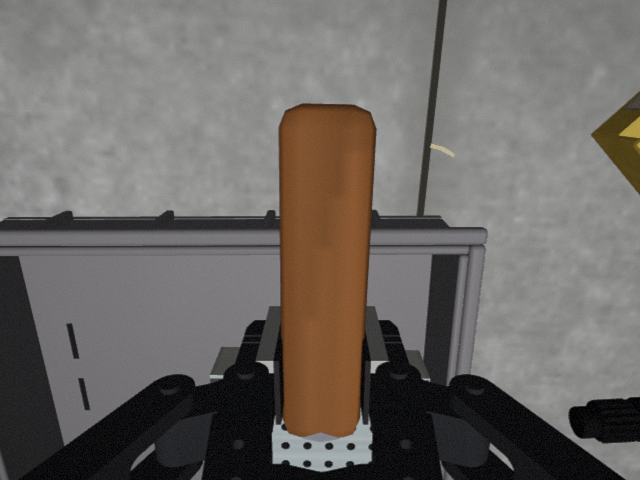

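The near rim is level in the picture (row about 232), so the tool is now in line with the tote. The left rim's inner edge is at about column 460.

```bash
python3 - <<'E'
from h import *
p,T,K=cam('wrist'); o=ctrl.get_obs(); g=p['pixels']
gr=cv2.cvtColor(g,cv2.COLOR_BGR2GRAY).astype(int)
for r in (265,290,330): print(r,gr[r,415:495:2].tolist())
c,s=np.cos(.033),np.sin(.033)
for n,uv,z in [('outC',(487,231),.048),('in1',(459,255),.048),('in2',(455,330),.048),('floor1',(433,265),.004),('floor2',(428,330),.004),('nearin',(200,248),.048),('nearin',(400,248),.048)]:
    P=toz(uv,T,K,z); d=P-o['ee_pos']; print(n,P.round(4),'tool-rel',round(c*d[0]+s*d[1],4),round(-s*d[0]+c*d[1],4))
E
```

```text
265 [125, 126, 124, 126, 123, 130, 124, 129, 66, 33, 33, 40, 38, 38, 39, 35, 41, 33, 42, 34, 35, 42, 88, 114, 125, 115, 81, 93, 109, 127, 126, 122, 121, 113, 110, 139, 143, 137, 139, 141]
290 [123, 126, 124, 125, 123, 123, 127, 70, 32, 40, 34, 38, 37, 39, 37, 41, 37, 32, 38, 35, 50, 95, 121, 121, 111, 77, 100, 115, 129, 123, 122, 119, 103, 137, 143, 148, 145, 148, 145, 140]
330 [118, 126, 122, 120, 119, 104, 41, 38, 34, 41, 35, 39, 40, 32, 33, 39, 42, 41, 51, 99, 118, 122, 106, 80, 103, 118, 126, 122, 121, 114, 106, 136, 138, 135, 140, 141, 139, 142, 140, 143]
outC [ 0.437  -0.1589  0.048 ] tool-rel -0.0331 0.0663
in1 [ 0.4475 -0.1686  0.048 ] tool-rel -0.023 0.0561
in2 [ 0.4818 -0.1658  0.048 ] tool-rel 0.0114 0.0578
floor1 [ 0.4692 -0.166   0.004 ] tool-rel -0.0012 0.0581
floor2 [ 0.5072 -0.1644  0.004 ] tool-rel 0.0369 0.0584
nearin [ 0.4477 -0.2733  0.048 ] tool-rel -0.0262 -0.0484
nearin [ 0.4452 -0.1928  0.048 ] tool-rel -0.026 0.0321
```

View pics/s2.png

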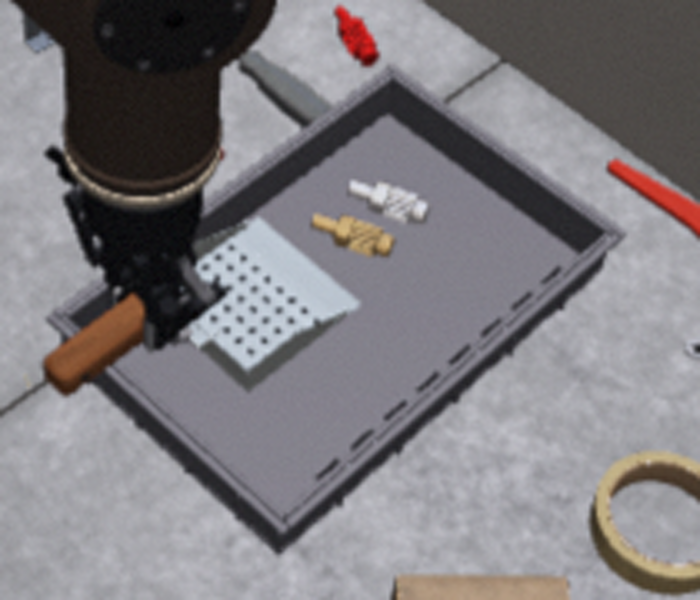

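```bash
python3 -m handwheel '[[0,[0.1,0.003,0],0],[0,[0.21,0.007,0],0],[0,[0.32,0.01,0],0],[0,[0.43,0.014,0],0],[0,[0.54,0.017,0],0],[0,[0.65,0.021,0],0],[0,[0.76,0.024,0],0],[0,[0.85,0.027,0],0]]' 120
python3 -m handwheel '[[0,[0.07,0.002,0],0],[0,[0.14,0.004,0],0],[0,[0.21,0.007,0],0],[0,[0.28,0.009,0],0],[0,[0.35,0.011,0],0],[0,[0.42,0.013,0],0],[0,[0.48,0.015,0],0],[0,[0.53,0.017,0],0]]' 120
python3 - <<'E'
from h import *
p,T,K=cam('scene'); cv2.imwrite(f'pics/s3.png',cv2.resize(p['pixels'][190:340,310:470],(640,600),interpolation=cv2.INTER_CUBIC))
E
```

```text
clock: 14.8
ee_pos: [0.5573, -0.2213, 0.0848]
tcp_rot: [-0.0, -0.016, 1.0, -0.0]
ft_force: [-5.0, 0.4, 11.7]
opening: 0.0245
finger_force: 118.3
clock: 15.8
ee_pos: [0.6098, -0.2196, 0.0849]
tcp_rot: [-0.0, -0.016, 1.0, 0.0]
ft_force: [-5.2, -0.1, 13.5]
opening: 0.0246
finger_force: 118.3
```

View pics/s3.png

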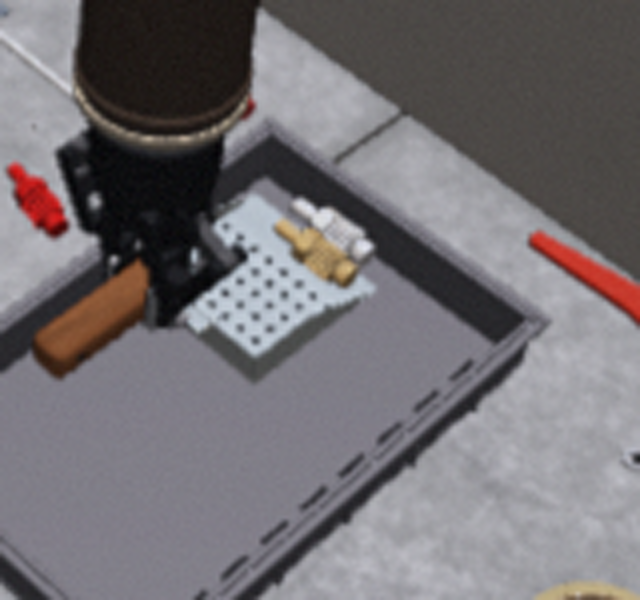

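Brass (320,250 in the crop) is on the lip. Steel (335,230) is at the far wall, and the lip is still short of it.

```bash
python3 -m handwheel '[[0,[0.02,0,0],0],[0,[0.04,0.001,0],0],[0,[0.06,0.002,0],0],[0,[0.08,0.003,0],0],[0,[0.1,0.003,0],0],[0,[0.12,0.004,0],0],[0,[0.14,0.004,0],0],[0,[0.15,0.005,0],0]]' 120
python3 - <<'E'
from h import *
p,T,K=cam('scene'); cv2.imwrite(f'pics/s4.png',cv2.resize(p['pixels'][210:300,340:440],(666,600),interpolation=cv2.INTER_CUBIC))
E
```

```text
clock: 16.85
ee_pos: [0.6248, -0.2191, 0.0849]
tcp_rot: [-0.0, -0.016, 1.0, -0.0]
ft_force: [-5.1, -1.0, 13.6]
opening: 0.0239
finger_force: 118.5
```

View pics/s4.png

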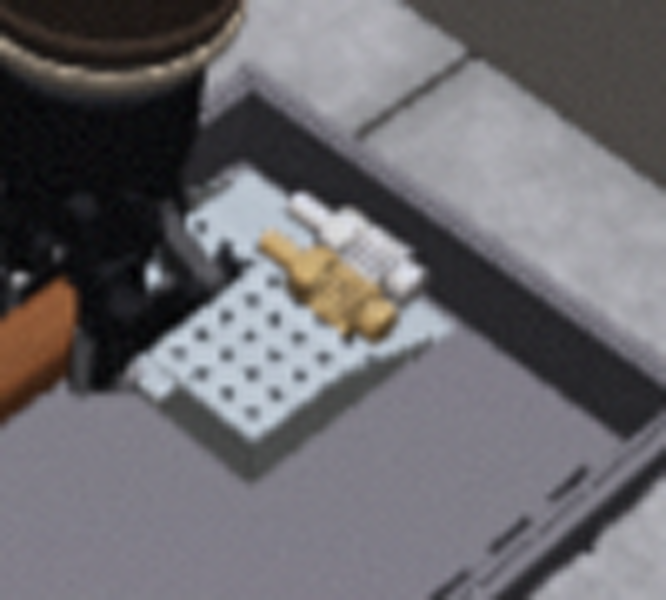

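Both couplers are on the pan, with the lip almost at the wall. I'll nudge it to contact.

```bash
python3 -m handwheel '[[0,[0.005,0,0],0],[0,[0.01,0,0],0],[0,[0.015,0,0],0],[0,[0.02,0,0],0],[0,[0.025,0.001,0],0],[0,[0.03,0.001,0],0],[0,[0.03,0.001,0],0],[0,[0.03,0.001,0],0]]' 120
```

```text
clock: 17.9
ee_pos: [0.6272, -0.2191, 0.0851]
tcp_rot: [-0.001, -0.016, 1.0, 0.0]
ft_force: [-8.8, 0.2, 17.7]
opening: 0.0246
finger_force: 119.2
```

```bash
python3 -m handwheel '[[0,[-0.005,0,0.01],0],[0,[-0.01,0,0.03],0],[0,[-0.01,0,0.06],0],[0,[-0.01,0,0.1],0],[0,[-0.01,0,0.14],0],[0,[-0.01,0,0.17],0],[0,[-0.01,0,0.19],0],[0,[-0.01,0,0.2],0]]' 120
python3 - <<'E'
from h import *
p,T,K=cam('scene'); a=cv2.resize(p['pixels'][200:300,330:440],(660,600),interpolation=cv2.INTER_CUBIC)
cv2.imwrite(f'pics/s5.png',a)
print(ctrl.get_obs()['moment'])
E
```

```text
clock: 18.9
ee_pos: [0.627, -0.2191, 0.1044]
tcp_rot: [0.0, -0.016, 1.0, -0.0]
ft_force: [-0.6, 0.2, -4.5]
opening: 0.0248
finger_force: 117.3
[0.01792781 0.75193292 0.06589394]
```

View pics/s5.png

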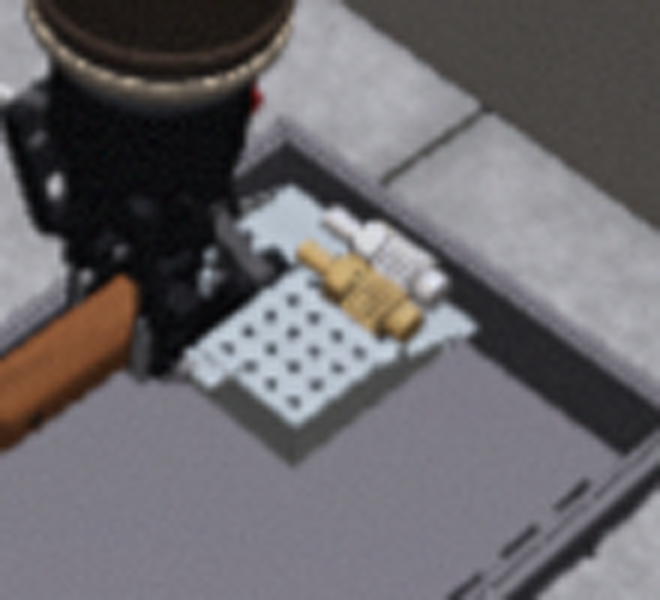

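Both couplers are aboard and clear of the floor (load about 4.5 N). I'll lift over the rim, then retreat gently.

```bash
python3 -m handwheel '[[0,[-0.005,0,0.04],0],[0,[-0.01,0,0.1],0],[0,[-0.01,0,0.19],0],[0,[-0.015,0,0.29],0],[0,[-0.02,0,0.39],0],[0,[-0.025,0,0.49],0],[0,[-0.03,0,0.56],0],[0,[-0.04,0,0.6],0]]' 120
python3 -m handwheel '[[0,[-0.03,0.03,0],0],[0,[-0.09,0.09,0],-0.002],[0,[-0.17,0.17,0],-0.004],[0,[-0.26,0.27,0],-0.006],[0,[-0.36,0.38,0],-0.009],[0,[-0.46,0.49,0],-0.012],[0,[-0.57,0.6,0],-0.015],[0,[-0.68,0.71,0],-0.018]]' 120
python3 - <<'E'
from h import *
p,T,K=cam('scene'); a=cv2.resize(p['pixels'][130:330,230:430],(600,600),interpolation=cv2.INTER_CUBIC)
cv2.imwrite(f'pics/s6.png',a)
p,T,K=cam('side'); 
for t in ('scoop_nose','scoop_heel'): print([(d['uv'],d['score']) for d in ctrl.tip_of(p,t)[:1]])
x=ctrl.get_obs()['ee_pos']
for dz in (0,-.01,-.02): print(dz,proj(x+[.161,0,-.08+dz],T,K),proj(x+[.045,0,-.08],T,K))
E
```

```text
clock: 19.95
ee_pos: [0.6231, -0.2191, 0.1648]
tcp_rot: [0.0, -0.016, 1.0, -0.0]
ft_force: [-0.1, 0.6, -3.6]
opening: 0.0245
finger_force: 117.4
clock: 20.95
ee_pos: [0.5542, -0.1473, 0.1644]
tcp_rot: [0.0, 0.013, 1.0, -0.0]
ft_force: [-0.6, -0.1, -3.2]
opening: 0.0245
finger_force: 117.5
[([357.4, 231.1], 0.85)]
[([321.1, 242.8], 0.62)]
0 [353.51244462 232.10306073] [319.58475995 240.21769194]
-0.01 [353.36486789 235.29612622] [319.58475995 240.21769194]
-0.02 [353.21798682 238.47413963] [319.58475995 240.21769194]
```

View pics/s6.png

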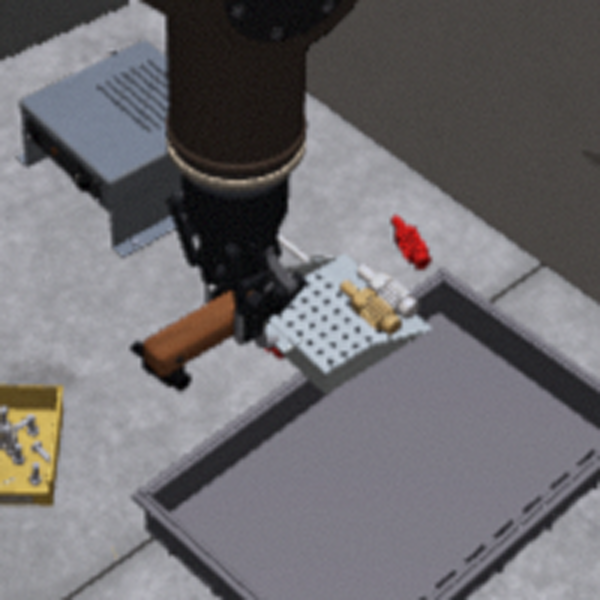

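The couplers are riding well and the scoop isn't drooping. I'll refine the dryer pose by fitting its roof corners in the first scene image: (237,164), (267,191), (309,169) and (278,144).

```bash
python3 - <<'E'
from h import *
from scipy.optimize import least_squares
p,T,K=cam('scene')
g=cv2.cvtColor(cv2.imread('pics/scene0.png'),cv2.COLOR_BGR2GRAY)
uv=np.array([[237.2,164],[267.2,190.8],[308.8,169.2],[278,144.4]],np.float32).reshape(-1,1,2)
s=cv2.cornerSubPix(g,uv.copy(),(4,4),(-1,-1),(3,40,.01)).reshape(-1,2); uv=uv.reshape(-1,2)
for q in (uv,s):
  P=np.array([toz(u,T,K,.086) for u in q])
  def f(a,full=0):
    c,sn=np.cos(a[2]),np.sin(a[2]); w=a[3]; B=np.array([[0,w],[0,-w],[.15,-w],[.15,w]])
    return (B@np.array([[c,sn],[-sn,c]])+a[:2]-P[:,:2]).ravel()
  r=least_squares(f,[.62,.167,-.05,.074]); print(q.round(1).tolist(),P.round(3).tolist(),r.x.round(4),np.degrees(r.x[2]),f(r.x).round(3))
E
```

```text
[[237.1999969482422, 164.0], [267.20001220703125, 190.8000030517578], [308.79998779296875, 169.1999969482422], [278.0, 144.39999389648438]] [[0.624, 0.238, 0.086], [0.621, 0.097, 0.086], [0.763, 0.091, 0.086], [0.766, 0.232, 0.086]] [ 0.6186  0.1673 -0.0335  0.0705] -1.9170833780853573 [-0.003 -0.    -0.004 -0.     0.003  0.001  0.004  0.   ]
[[235.6999969482422, 163.5], [265.3999938964844, 190.8000030517578], [308.5, 168.5], [277.5, 141.60000610351562]] [[0.622, 0.243, 0.086], [0.617, 0.1, 0.086], [0.764, 0.094, 0.086], [0.773, 0.244, 0.086]] [ 0.6193  0.1727 -0.0337  0.073 ] -1.9313487484099123 [-0.001  0.003 -0.    -0.001  0.002  0.001 -0.002 -0.003]
```

```bash
python3 -m handwheel '[[0,[-0.08,0.1,0.03],0],[0,[-0.2,0.22,0.06],-0.002],[0,[-0.32,0.35,0.1],-0.004],[0,[-0.44,0.48,0.14],-0.006],[0,[-0.56,0.61,0.18],-0.008],[0,[-0.68,0.74,0.22],-0.01],[0,[-0.8,0.87,0.26],-0.01],[0,[-0.9,1,0.3],-0.01]]' 120
python3 -m handwheel '[[0,[-0.06,0.13,0],0],[0,[-0.1,0.26,0],0],[0,[-0.13,0.39,0],0],[0,[-0.15,0.51,0],0],[0,[-0.17,0.63,0],0],[0,[-0.19,0.75,0],0],[0,[-0.2,0.87,0],0],[0,[-0.21,1,0],0]]' 120
```

```text
clock: 22.2
ee_pos: [0.4642, -0.0472, 0.1946]
tcp_rot: [0.0, 0.028, 1.0, -0.0]
ft_force: [0.0, 0.1, -4.5]
opening: 0.0245
finger_force: 117.7
clock: 23.2
ee_pos: [0.444, 0.0527, 0.1943]
tcp_rot: [0.0, 0.028, 1.0, -0.0]
ft_force: [-0.4, 0.1, -4.3]
opening: 0.0243
finger_force: 117.5
```

```bash
python3 -m handwheel '[[0,[-0.04,0.13,0],0.001],[0,[-0.08,0.26,0],0.002],[0,[-0.12,0.39,0],0.003],[0,[-0.16,0.52,0],0.004],[0,[-0.2,0.65,0],0.005],[0,[-0.24,0.78,0],0.005],[0,[-0.28,0.9,0],0.005],[0,[-0.32,1,0],0.005]]' 120
python3 -m handwheel '[[0,[0,0.08,-0.06],0],[0,[0,0.14,-0.15],0],[0,[0,0.2,-0.27],0],[0,[0,0.24,-0.42],0],[0,[0,0.25,-0.58],0],[0,[0,0.25,-0.74],0],[0,[0,0.25,-0.9],0],[0,[0,0.25,-1],0]]' 120
python3 - <<'E'
from h import *
for n in ('scene','side'):
    p,T,K=cam(n); cv2.imwrite(f'pics/d_{n}.png',p['pixels'])
    for t,z in [('dryer',0),('scoop_nose',.014),('scoop_heel',.014),('scoop',.014),('coupler_brass',.02),('coupler_steel',.02)]:
        for d in ctrl.tip_of(p,t)[:2]: print(n,t,round(d['score'],2),np.round(d['uv']),toz(d['uv'],T,K,z).round(3))
E
```

```text
clock: 24.2
ee_pos: [0.4117, 0.1527, 0.1943]
tcp_rot: [0.0, 0.02, 1.0, 0.0]
ft_force: [0.7, -0.3, -4.0]
opening: 0.0243
finger_force: 117.6
clock: 25.2
ee_pos: [0.4116, 0.1768, 0.093]
tcp_rot: [-0.001, 0.021, 1.0, -0.0]
ft_force: [-0.3, 0.2, -3.7]
opening: 0.0243
finger_force: 117.5
scene dryer 0.91 [252. 201.] [0.616 0.167 0.   ]
scene scoop_nose 0.85 [239. 203.] [0.575 0.172 0.014]
scene scoop_heel 0.91 [202. 222.] [0.456 0.178 0.014]
scene scoop 0.8 [221. 212.] [0.514 0.174 0.014]
scene coupler_brass 0.64 [316. 241.] [ 0.641 -0.079  0.02 ]
scene coupler_brass 0.57 [281. 255.] [ 0.54  -0.056  0.02 ]
scene coupler_steel 0.6 [236. 208.] [0.554 0.155 0.02 ]
side dryer 0.95 [273. 227.] [0.631 0.179 0.   ]
side scoop_nose 0.36 [253. 231.] [0.544 0.155 0.014]
side scoop_heel 0.8 [228. 233.] [0.468 0.177 0.014]
side scoop 0.54 [246. 232.] [0.523 0.16  0.014]
side coupler_brass 0.6 [291. 256.] [ 0.549 -0.077  0.02 ]
side coupler_brass 0.58 [370. 243.] [ 0.801 -0.118  0.02 ]
side coupler_steel 0.61 [209. 209.] [0.498 0.39  0.02 ]
side coupler_steel 0.46 [259. 227.] [0.57  0.163 0.02 ]
```

Scoop nose is at (0.575, 0.172), in line with the mouth at about (0.620, 0.171). I'll lower to just above the bench and slide in.

```bash
python3 -m handwheel '[[0,[0,0,-0.03],0],[0,[0.02,0,-0.06],0],[0,[0.06,-0.002,-0.09],0],[0,[0.12,-0.005,-0.11],0],[0,[0.2,-0.008,-0.11],0],[0,[0.28,-0.011,-0.11],0],[0,[0.36,-0.014,-0.11],0],[0,[0.43,-0.017,-0.11],0]]' 120
python3 -m handwheel '[[0,[0.08,-0.003,0],0],[0,[0.17,-0.007,0],0],[0,[0.27,-0.011,0],0],[0,[0.37,-0.015,0],0],[0,[0.47,-0.019,0],0],[0,[0.56,-0.022,0],0],[0,[0.65,-0.026,0],0],[0,[0.73,-0.029,0],0]]' 120
python3 -m handwheel '[[0,[0.07,-0.003,0],0],[0,[0.14,-0.006,0],0],[0,[0.21,-0.008,0],0],[0,[0.27,-0.011,0],0],[0,[0.32,-0.013,0],0],[0,[0.36,-0.014,0],0],[0,[0.39,-0.016,0],0],[0,[0.41,-0.016,0],0]]' 120
```

```text
clock: 26.9
ee_pos: [0.4557, 0.1752, 0.0834]
tcp_rot: [0.0, 0.021, 1.0, 0.0]
ft_force: [0.2, 0.6, -4.6]
opening: 0.0244
finger_force: 117.5
clock: 27.9
ee_pos: [0.5285, 0.1723, 0.0833]
tcp_rot: [-0.0, 0.02, 1.0, -0.0]
ft_force: [0.3, -0.2, -3.6]
opening: 0.0243
finger_force: 117.5
clock: 28.9
ee_pos: [0.5691, 0.1707, 0.0833]
tcp_rot: [-0.0, 0.02, 1.0, -0.0]
ft_force: [0.3, -0.3, -3.6]
opening: 0.0243
finger_force: 117.5
```

```bash
python3 -m handwheel '[[0,[0.01,0,-0.006],0],[0,[0.025,-0.001,-0.012],0],[0,[0.04,-0.002,-0.018],0],[0,[0.055,-0.002,-0.022],0],[0,[0.07,-0.003,-0.025],0],[0,[0.085,-0.003,-0.025],0],[0,[0.095,-0.004,-0.025],0],[0,[0.1,-0.004,-0.025],0]]' 120
python3 -m handwheel '[[0,[0.005,0,0],0],[0,[0.01,0,0],0],[0,[0.015,0,0],0],[0,[0.02,-0.001,0],0],[0,[0.025,-0.001,0],0],[0,[0.03,-0.001,0],0],[0,[0.035,-0.001,0],0],[0,[0.04,-0.002,0],0]]' 120
python3 - <<'E'
from h import *
for n in ('scene','side'):
    p,T,K=cam(n); cv2.imwrite(f'pics/e_{n}.png',p['pixels'])
    for t,z in [('dryer',0),('scoop_heel',.0)]:
        for d in ctrl.tip_of(p,t)[:2]: print(n,t,round(d['score'],2),np.round(d['uv']),toz(d['uv'],T,K,z).round(3))
E
```

```text
clock: 29.9
ee_pos: [0.5791, 0.1704, 0.0811]
tcp_rot: [0.0, 0.02, 1.0, 0.0]
ft_force: [-4.2, -0.0, 7.0]
opening: 0.0244
finger_force: 118.8
clock: 30.9
ee_pos: [0.583, 0.1702, 0.0811]
tcp_rot: [0.0, 0.02, 1.0, 0.0]
ft_force: [-4.8, 0.6, 6.1]
opening: 0.0245
finger_force: 118.8
scene dryer 0.9 [252. 204.] [0.606 0.156 0.   ]
scene scoop_heel 0.68 [254. 197.] [0.63  0.176 0.   ]
side dryer 0.7 [275. 228.] [0.631 0.17  0.   ]
```

Flat on the bench. I'll push gently until the lip meets the stop.

```bash
python3 -m handwheel '[[0,[0.005,0,0],0],[0,[0.01,0,0],0],[0,[0.015,0,0],0],[0,[0.02,-0.001,0],0],[0,[0.025,-0.001,0],0],[0,[0.03,-0.001,0],0],[0,[0.03,-0.001,0],0],[0,[0.03,-0.001,0],0]]' 120
```

```text
clock: 32.2
ee_pos: [0.586, 0.1701, 0.0811]
tcp_rot: [0.0, 0.02, 1.0, 0.0]
ft_force: [-4.7, 0.9, 7.0]
opening: 0.0246
finger_force: 119.0
```

```bash
python3 -m handwheel '[[0,[0.005,0,0],0],[0,[0.01,0,0],0],[0,[0.015,0,0],0],[0,[0.02,-0.001,0],0],[0,[0.025,-0.001,0],0],[0,[0.025,-0.001,0],0],[0,[0.025,-0.001,0],0],[0,[0.025,-0.001,0],0]]' 120
```

```text
clock: 33.2
ee_pos: [0.5872, 0.1699, 0.0811]
tcp_rot: [-0.001, 0.02, 1.0, -0.0]
ft_force: [-11.8, 1.6, 14.1]
opening: 0.0245
finger_force: 120.1
```

The lip met the stop at the predicted place. Next I relax the push, release and rise.

```bash
python3 -m handwheel '[[0,[-0.01,0,0],0],[0,[-0.015,0,0.003],0],[0,[-0.015,0,0.003],0],[0.3,[-0.015,0,0.003],0],[0.6,[-0.015,0,0.003],0],[1,[-0.015,0,0.003],0],[1,[-0.015,0,0.003],0],[1,[-0.015,0,0.003],0]]' 60
python3 -m handwheel '[[1,[0,0,0],0],[1,[0,0,0],0],[1,[0,0,0.05],0],[1,[0,0,0.15],0],[1,[0,0,0.3],0],[1,[0,0,0.5],0],[1,[0,0,0.75],0],[1,[0,0,1],0]]'
python3 -m handwheel '[[1,[-0.1,0,0.05],0],[1,[-0.2,0,0.1],0],[1,[-0.3,0,0.15],0],[1,[-0.4,0,0.2],0],[1,[-0.5,0,0.25],0],[1,[-0.6,0,0.3],0],[1,[-0.7,0,0.35],0],[1,[-0.8,0,0.4],0]]'
python3 - <<'E'
from h import *
for n in ('scene','side','wrist'):
    p,T,K=cam(n); cv2.imwrite(f'pics/f_{n}.png',p['pixels'])
    for t,z in [('scoop_grip',.085),('scoop_heel',0),('coupler_brass',.003),('coupler_steel',.003)]:
        for d in ctrl.tip_of(p,t)[:4]: print(n,t,round(d['score'],2),np.round(d['uv']),toz(d['uv'],T,K,z).round(3))
E
```

```text
clock: 34.2
ee_pos: [0.5871, 0.1699, 0.0812]
tcp_rot: [0.0, 0.02, 1.0, 0.0]
ft_force: [0.7, -0.6, 0.1]
opening: 0.085
finger_force: 0.0
clock: 35.2
ee_pos: [0.5871, 0.17, 0.183]
tcp_rot: [0.0, 0.02, 1.0, 0.0]
ft_force: [-0.8, -0.1, -0.4]
opening: 0.085
finger_force: 0.0
clock: 36.2
ee_pos: [0.5063, 0.1699, 0.2214]
tcp_rot: [0.0, 0.02, 1.0, 0.0]
ft_force: [0.5, -0.4, 0.0]
opening: 0.0853
finger_force: 0.0
scene scoop_grip 0.59 [241. 181.] [0.591 0.175 0.085]
scene scoop_heel 0.79 [256. 198.] [0.629 0.168 0.   ]
scene coupler_brass 0.68 [284. 255.] [ 0.555 -0.049  0.003]
scene coupler_brass 0.46 [362. 213.] [ 0.819 -0.074  0.003]
scene coupler_brass 0.42 [319. 243.] [ 0.653 -0.078  0.003]
scene coupler_brass 0.32 [256. 197.] [0.632 0.17  0.003]
scene coupler_steel 0.44 [333. 219.] [ 0.739 -0.038  0.003]
side scoop_grip 0.93 [266. 204.] [0.607 0.182 0.085]
side scoop_heel 0.79 [278. 228.] [0.641 0.162 0.   ]
side coupler_brass 0.55 [323. 253.] [ 0.659 -0.079  0.003]
side coupler_brass 0.45 [372. 242.] [ 0.835 -0.086  0.003]
wrist scoop_grip 0.83 [327. 345.] [0.588 0.17  0.085]
wrist coupler_brass 0.67 [ 74. 268.] [ 0.553 -0.045  0.003]
wrist coupler_brass 0.57 [ 68. 365.] [ 0.649 -0.072  0.003]
```

Grip point is at (0.588, 0.170) and the heel at about x = 0.63, inside the mouth at 0.619. No coupler shows in the tote or in front of the dryer; the only hits are the black and red look-alikes, plus a doubtful one at the screwdriver.

```bash
python3 -c "
from rig import ctrl; print(ctrl.hand_in())"
```

```text
the job is handed in; nothing more can be done
None
```

The job is handed in at about 36 s of the 54 s allowed: the scoop lies flat on the bench against the dryer's stop with its pan under the hood and only the handle out, and both couplers were aboard when last seen, before it went under.

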